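# Hold the keepsake box half open

### The job

The small apple ornament stands on the wooden box's lid: move it, upright, onto the round grey coaster, gripping it gently (about 55 N at most, it is thin ceramic) and setting it down softly, not dropping it. Then raise the box's lid, which has a bar handle, to half open, 45 degrees, without letting it fall shut, and finish while still holding it there, because it falls when let go. Leave the other ornaments where they stand.

Things in the scene. Friction and masses are not known exactly. Their poses are not given: they have to be found in the camera images.
- apple: Smallest of three red apple ornaments, thin ceramic, 0.12 kg: 54 mm across at its widest (27 mm up), body 47 high, foot 30 across; thin stem and leaf (look only) reach 65. Starts upright on the box's shut lid, on the hinge side of the handle. Origin: centre of its underside; z up through the stem. Breaks above 110 N of finger force (both fingers added: 55 N grip); 20 to 40 N grip carries it.
- coaster: Round flat grey coaster, 100 mm across, 8 mm thick, loose on the table (0.4 kg), on the other side (left or right) from the box. Origin: centre of its underside.
- coaster_top (a point): Centre of the coaster's flat top face, 8 mm above the table.
- box: Wooden keepsake box fixed to the table, 150 mm deep (its x), 200 wide (its y), 80 high without the lid, open inside, walls 8. Origin: centre of its underside. Its x axis points away from the robot (within 20 degrees): the hinge runs along its -x edge, nearest the robot; the lid opens at its +x edge, farthest from the robot.
- lid (a joint): Opening angle of the box's lid, rad: 0 shut, growing as the far edge rises, stop at 1.9. 45 degrees is 0.785. No spring and no stay: below about 1.2 rad the lid falls shut when let go. It weighs about 0.35 kg (about 1 to 2.5 N at the handle).
- lid_hinge (a point): Middle of the hinge line, on the lid's underside, 80 mm above the table at the box's -x edge; the hinge line runs along the box's y. The point turns with the lid: its x points from hinge to opening edge, its z out of the lid's top. Lid 10 mm thick, top face 90 mm above the table when shut.
- lid_handle (a point): Middle of the handle: a round dark steel bar, 10 mm thick, 90 long, parallel to the hinge (along the box's y), axis 35 mm above the lid's top face (125 mm above the table when shut), on a post at each end. It lies 127 mm from the hinge along the lid, 26 mm inside the opening edge. Its axes turn with the lid, as for lid_hinge.
- tealight: Bystander, leave alone: small round aluminium tealight, 40 across, 18 high (sizes in mm). Origin: centre of its underside.
- apple_large: Bystander, leave alone: large red apple ornament, about 100 across (sizes in mm). Origin: centre of its underside.
- apple_middle: Bystander, leave alone: middle-sized red apple ornament, about 75 across (sizes in mm). Origin: centre of its underside.
- candle_jar: Bystander, leave alone: glass candle jar with cork cap, 68 across, 95 high (sizes in mm). Origin: centre of its underside.
- votive: Bystander, leave alone: white ceramic candle cup, 66 across, 60 high (sizes in mm). Origin: centre of its underside.
- matchbox: Bystander, leave alone: cardboard matchbox, 55 x 110 x 20 high (sizes in mm). Origin: centre of its underside.
- candle_tin: Bystander, leave alone: low round steel tin, 72 across, 50 high (sizes in mm). Origin: centre of its underside.
Mind the look-alikes: they are no part of the job. Leave any orange look-alike of the apple alone.

How it is judged:
By the outcome, as a careful person would: the job done as asked, in the order asked, and still so for the second after the job is handed in, while the arm keeps its last pose, push and grip.
It also fails if it takes over 58 s, if anything falls off the work surface, if the arm or the gripper's body presses on something with over 40 N, if the wrist force passes 120 N, or if a joint passes its speed limit or range.

### The arm

A 6-joint arm with a two-finger parallel gripper is mounted at the origin on the work surface. World frame = base frame: x ahead of the robot, y to its left, z up, the work surface at z = 0. Lengths are in mm, angles in rad, forces in N, time in s.
With the tool pointing down it reaches from about 350 to 925 mm from the base axis. Payload 6.4 kg.
Tool frame: the origin (TCP) lies at the very end of the fingers, on their centre line; the grasp point (between the pads) lies 19 mm behind it (r.pinch_z is the distance from the TCP to the grasp point, in mm); z points along the fingers, y is the line along which they close (so a half turn about z gives the same grasp; the last joint's range is limited). The gripper opens to 85 mm and grips with 20 to 120 N. Pads are 22 mm wide; open, the fingers measure 114 mm over their backs; the gripper's body (76 mm by 85 mm) begins 54 mm behind the grasp point. The pads swing forward as they close: fully open they stand 13 mm farther back than shut.
Start: joints at [-0.174, 0.245, 1.558, -0, 1.339, -0.174], TCP at [650.011, 0.004, 231.29] pointing down, gripper open.
Joint ranges: [-3.13, 3.13], [-1.02, 2.26], [0.13, 2.54], [-0.95, 4.09], [0.21, 2.88], [-2.74, 2.74]. Speed limits (rad/s): [2.57, 2.57, 3.14, 3.14, 3.14, 3.14].

### API

Orientations are given as [roll, pitch, yaw] about the fixed x, y, z axes, in that order (R = Rz(yaw) Ry(pitch) Rx(roll)).
In Python, from cell import sensors, snapshot, get_calibration, r, spot_in, cut_out, place_of gives the robot as it stands.
- The arm moves only by the shell command python3 -m inch 'ROWS' [OPENING] [FORCE]. ROWS is a JSON object of lists of equal length, an entry for each row: "slide": the shift along the tool's x, y, z scaled (see below), a list of three; "yaw": the turn about the tool's z scaled (see below). In form: {"slide": [[x, y, z], ...], "yaw": [yaw, ...]}. A call has 1 to 12 rows; each row is the pose to reach, as a shift and turn from the pose commanded when the call began, along the tool's axes at that moment; what a row does not reach only later rows make up. The controller multiplies each number of a shift by 0.08 m and each number of a turn by 30 degrees. A row lasts 1/10 s, in which the tool goes at most 50 mm and 8.59 degrees, less where a joint would pass 70% of its speed; a pose out of reach is approached as far as the arm can. A call with a number of a shift or a turn outside -1 to 1 is refused whole. A call with a gripper value outside its range is refused whole. OPENING is the closure, from 0 (fully open) to 1 (shut), set as the call begins (- or left out, the last holds). The fingers move at their own pace and stop on an object; FORCE is the grip in N (left out, the last holds). Time passes only in rows, so rows that repeat a pose let the fingers close. It gives the time, the measured TCP pose, the force, the opening and the grip force at its end, in the units of the state.
- sensors.get_obs(): the state, without advancing time (a new reading comes with each control period).
- snapshot(name): name is "scene" or "side" or "wrist"; returns the picture (384x512x3 uint8, red, green, blue); there is no depth.
- get_calibration(name): a dict with "camera_matrix" (3x3 intrinsics, pixels), "T" (4x4, takes a point from camera to world coordinates). Camera axes: x right, y up, looking along -z (the intrinsics and any distortion apply to the point x, -y, -z); pixel columns grow to the right and rows downward; lengths in mm; the calibration is good to about 2 mm. A picture is of the moment at which its call begins: read the wrist's pose just before it. get_calibration takes no time and is no camera call; for the wrist camera it gives the pose at the moment of the call.
- r.job_done(): hands the job in; it is judged then, once.
Trained networks look in the newest picture that a camera, given by its name, has taken for a name from the list of things; names that differ only in an ending like _2 or _b are one class to them, and where a whole thing is asked for, a point or a joint stands for the part that bears it (a point fixed in the world has none). Each returns a list of dicts, best first, with "p" (0 to 1); they miss things now and then, are a little off and sometimes report something else, mostly with a low value. They report only what shows in the picture. A call takes as long as a camera call. They do not tell look-alikes from the thing itself.
- spot_in(camera, query): "pixel" ([column, row] in pixels, amid what is visible of it).
- cut_out(camera, query): "pixels" (384x512 bool, what is visible of it) and "pixel" ([column, row] in pixels, amid what is visible of it).
- place_of(camera, query): "pixel" ([column, row] in pixels: a listed point, or the origin of a listed thing).
The state is a dict: "time_s": time; "qpos": joint angles; "joint_velocities": joint speeds; "tau": joint torques, N m; "tcp_pos": TCP position; "tcp_rot": TCP orientation; "force": force on the tool from outside, world axes, zero at the start; "moment": the same for the moment, N m; "opening": finger opening in mm; "grip_force": force on a finger pad.
Only numpy, scipy, OpenCV 4.12 (cv2) and the standard library are available. Lean on these libraries where they do the work, as an engineer would, in place of code of your own. Each camera call takes 0.05 s, during which the arm holds its last target. There are 200 camera calls.

## Working session

There is one attempt and no reset: what is moved stays moved. The work goes in short steps, Python scripts to look and compute and a shell command to move; the robot and the scene stay as the last step left them, time stands still between calls to the robot, and variables do not carry over. Pictures are saved under pics/ and viewed, at most 10 in all, crops included, and the job is handed in when it is done.

```bash
ls; mkdir -p pics; cat > h.py <<'E'
import numpy as np, cv2
from cell import sensors, snapshot, get_calibration, r, spot_in, cut_out, place_of
from scipy.spatial.transform import Rotation as Ro
def ray(cal,px):
    K=np.array(cal["camera_matrix"],float);T=np.array(cal["T"],float)
    d=np.linalg.inv(K)@[px[0],px[1],1.0]
    return T[:3,3],T[:3,:3]@[d[0],-d[1],-d[2]]
def onz(cal,px,z):
    o,d=ray(cal,px);return o+d*(z-o[2])/d[2]
E
python3 - <<'E'
from h import *
print(get_calibration("scene").keys())
ims=[]
for c in("scene","side"):
    im=snapshot(c);cv2.imwrite(f"pics/{c}0.png",im[:,:,::-1]);cal=get_calibration(c)
    print(c,np.round(cal["T"],2).tolist())
    for q,z in(("apple",90),("coaster_top",8),("box",0),("lid_hinge",80),("lid_handle",125)):
        for d in place_of(c,q)[:5]: print(c,q,round(d["p"],2),np.round(d["pixel"]),np.round(onz(cal,d["pixel"],z)))
print(sensors.get_obs())
E
```

```text
pics
dict_keys(['camera_matrix', 'T'])
scene [[-0.58, -0.48, 0.66, 1374.3], [0.82, -0.33, 0.48, 634.47], [-0.01, 0.82, 0.58, 830.49], [0.0, 0.0, 0.0, 1.0]]
scene apple 0.8 [264. 205.] [541.  58.  90.]
scene apple 0.72 [250. 175.] [432. -71.  90.]
scene apple 0.48 [218. 171.] [ 475. -168.   90.]
scene apple 0.34 [306. 256.] [658. 264.  90.]
scene coaster_top 0.57 [308. 251.] [556. 218.   8.]
scene coaster_top 0.45 [192. 161.] [ 374. -381.    8.]
scene box 0.93 [208. 194.] [ 495. -200.    0.]
scene box 0.68 [221. 166.] [ 330. -277.    0.]
scene lid_hinge 0.65 [221. 165.] [ 427. -195.   80.]
scene lid_handle 0.89 [192. 166.] [ 537. -219.  125.]
side [[0.85, 0.35, -0.4, -113.94], [-0.53, 0.57, -0.63, -985.73], [0.01, 0.75, 0.66, 1164.2], [0.0, 0.0, 0.0, 1.0]]
side apple 0.85 [246. 302.] [ 280. -313.   90.]
side apple 0.8 [276. 240.] [ 466. -172.   90.]
side apple 0.61 [231. 278.] [ 285. -224.   90.]
side apple 0.52 [240. 235.] [387. -99.  90.]
side coaster_top 0.94 [235. 181.] [544. 206.   8.]
side box 0.61 [261. 219.] [526.   3.   0.]
side box 0.57 [290. 264.] [ 498. -206.    0.]
side lid_hinge 0.59 [167. 153.] [373. 394.  80.]
side lid_hinge 0.56 [263. 251.] [ 417. -180.   80.]
side lid_handle 0.77 [305. 233.] [ 535. -219.  125.]
{'time_s': 0.6, 'qpos': array([-1.74126365e-01,  2.45112393e-01,  1.55780057e+00, -4.54306331e-06,
        1.33868087e+00, -1.74084809e-01]), 'joint_velocities': array([ 0.0001666 , -0.00089549, -0.00277997,  0.00195598,  0.00104507,
        0.00122427]), 'tau': array([-2.01044641e-04, -4.29276645e+01, -3.26251423e+01, -1.65688698e-04,
        6.61621325e-04,  1.96275103e-06]), 'tcp_pos': array([ 6.50014601e+02, -1.49364362e-02,  2.31282015e+02]), 'tcp_rot': array([-3.14159073e+00,  4.15089649e-06,  1.57075582e+00]), 'force': array([-0.54697628, -0.03929006, -0.01816204]), 'moment': array([-0.01701774, -0.00546149, -0.03531639]), 'grip_force': 0.0, 'opening': 85.17733339706834}
```

View pics/scene0.png

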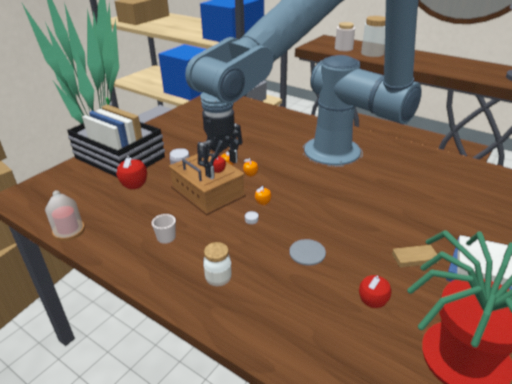

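View pics/side0.png

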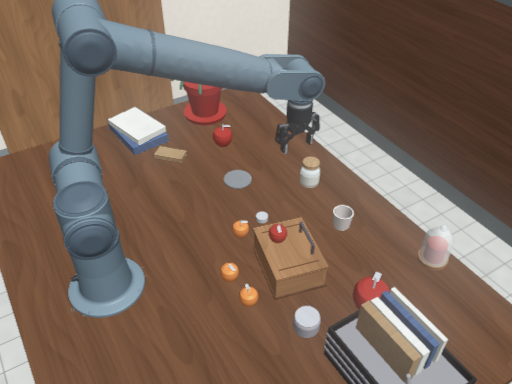

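Candidates in the side picture: the small red apple on the lid (278,233), oranges (241,228), (231,271) and (249,296), and the large red ones at (223,136) and (372,292). I choose the red one on the lid, on the hinge side of the dark handle (308,238), and check it in a close crop. The coaster is at (238,179), with the box to the right.

```bash
python3 - <<'E'
from h import *
im=cv2.imread("pics/side0.png")[190:310,210:350];cv2.imwrite("pics/crop.png",cv2.resize(im,None,fx=4,fy=4,interpolation=cv2.INTER_CUBIC))
E
python3 -m inch '{"slide":[[-0.5,-0.5,-0.3],[-1,-1,-0.6],[-1,-1,-0.6],[-1,-1,-0.6]],"yaw":[-0.28,-0.56,-0.84,-1]}' 0
```

```text
time_s: 1.0
tcp_pos: [569.5, -82.1, 281.8]
tcp_rot: [3.139, 0.003, 2.096]
force: [1.1, 0.2, -0.4]
opening: 85.4
grip_force: 0.0
```

View pics/crop.png

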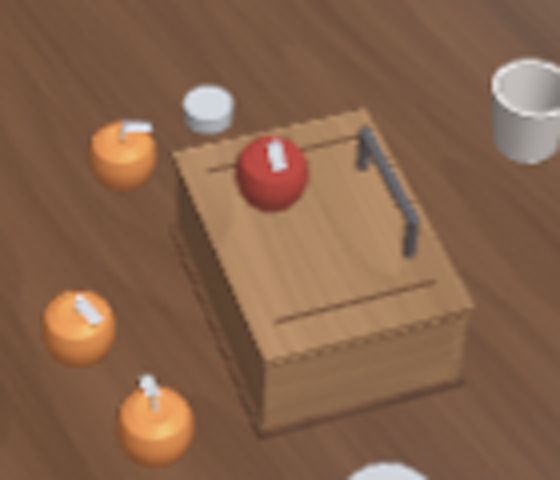

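The crop confirms it: the red apple stands on the lid on the hinge side of the bar handle, and the three oranges are on the table. Next I measure again from here with all three cameras.

```bash
cat > meas.py <<'E'
from h import *
import sys
out={}
cams=sys.argv[1].split(",");tag=sys.argv[2]
Q=(("apple",90),("coaster_top",8),("lid_hinge",80),("lid_handle",125),("box",0))
for c in cams:
    cal=get_calibration(c);im=snapshot(c);cv2.imwrite(f"pics/{c}{tag}.png",im[:,:,::-1])
    if tag.endswith("n"): continue
    for q,z in Q:
        if len(sys.argv)>3 and q not in sys.argv[3].split(","): continue
        for d in place_of(c,q)[:3]: print(c,q,round(d["p"],2),np.round(d["pixel"]),np.round(onz(cal,d["pixel"],z),1)[:2])
E
python3 meas.py wrist,side,scene 1
```

```text
wrist apple 0.95 [128. 192.] [ 472.3 -171.1]
wrist apple 0.71 [ 15. 174.] [ 362.9 -210.8]
wrist apple 0.7 [42. 99.] [ 362.5 -125.3]
wrist coaster_top 0.27 [ 72. 182.] [ 390.1 -232. ]
wrist lid_hinge 0.71 [ 74. 183.] [ 416.  -195.2]
wrist lid_hinge 0.36 [ 45. 291.] [ 434.5 -340.1]
wrist lid_handle 0.67 [154. 275.] [ 538.1 -222.9]
wrist box 0.72 [147. 203.] [ 485.5 -213.2]
side apple 0.89 [246. 301.] [ 281.2 -310.8]
side apple 0.78 [238. 237.] [ 377.6 -102.2]
side apple 0.55 [367. 308.] [ 536.2 -492.9]
side coaster_top 0.83 [235. 181.] [546.6 207.7]
side lid_hinge 0.93 [263. 253.] [ 411.5 -187.5]
side lid_hinge 0.58 [239. 178.] [521.6 136.4]
side lid_handle 0.64 [308. 232.] [ 545.5 -220.8]
side box 0.62 [286. 267.] [ 482.2 -211.5]
scene apple 0.79 [261. 205.] [545.6  50.9]
scene apple 0.77 [216. 171.] [ 477.7 -172.8]
scene apple 0.64 [228. 167.] [ 433.  -157.6]
scene coaster_top 0.77 [308. 252.] [559.5 219.5]
scene lid_hinge 0.74 [220. 165.] [ 425.5 -199.8]
scene lid_hinge 0.43 [215. 276.] [832.4 117. ]
scene lid_handle 0.68 [189. 165.] [ 539.5 -226. ]
scene lid_handle 0.39 [250. 222.] [661.2  98.1]
scene box 0.74 [210. 194.] [ 490.5 -196.2]
```

View pics/wrist1.png

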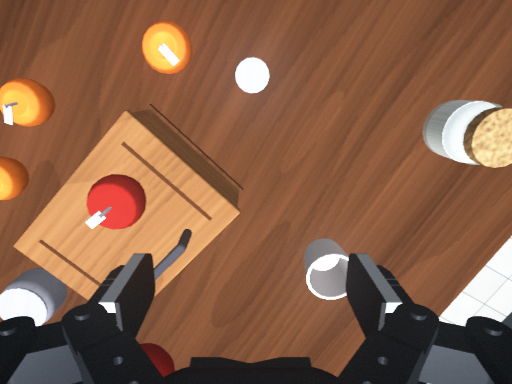

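The wrist picture shows the red apple at (115,200) on the lid, the handle bar at about (172,255), and lid corners at (126,112), (240,210) and (14,245). The oranges are off the box.

```bash
cat > to.py <<'E'
from h import *
import sys
# target x y z, direction (deg, world) for tool y ; prints units from the current pose
x,y,z,a=map(float,sys.argv[1:5]);o=sensors.get_obs()
R=Ro.from_euler("xyz",o["tcp_rot"]).as_matrix()
d=np.array([x,y,z])-o["tcp_pos"];cur=np.degrees(np.arctan2(R[1,1],R[0,1]))
print("units",np.round(R.T@d/80,3),"yaw units",round(-((a-cur+90)%180-90)/30,3),"cur",round(cur,1),"force",np.round(o["force"],1))
E
python3 - <<'E'
from h import *
cal=get_calibration("wrist")
a,b,c=[onz(cal,p,90)[:2] for p in((126,112),(240,210),(14,245))]
print(a,b,c)
for v in(b-a,a-c): print(np.linalg.norm(v),np.degrees(np.arctan2(v[1],v[0])))
print("hinge mid",(a+c)/2)
E
python3 to.py 473 -171 230 72
```

```text
[437.93781738 -92.43650019] [ 584.42826041 -125.38317308] [ 388.40288807 -286.53750864]
150.14970246610196 -12.67529184101493
200.3220175193126 75.68359161107632
hinge mid [ 413.17035273 -189.48700442]
units [-0.379 -1.619  0.616] yaw units -1.4 cur 30.0 force [-0.2  0.5  0.4]
```

```bash
python3 -m inch '{"slide":[[-0.2,-0.5,0],[-0.38,-1,0.1],[-0.38,-1,0.2],[-0.38,-1,0.2],[-0.38,-1,0.2]],"yaw":[-0.28,-0.56,-0.84,-1,-1]}' 0; python3 to.py 473 -171 190 76.5
```

```text
time_s: 2.4
tcp_pos: [515.6, -146.6, 263.1]
tcp_rot: [3.142, -0.0, 2.617]
force: [-0.4, -0.1, 0.2]
opening: 85.9
grip_force: 0.0
units [ 0.308 -0.531  0.914] yaw units -0.552 cur 59.9 force [-0.4 -0.1  0.2]
```

```bash
python3 -m inch '{"slide":[[0.2,-0.4,0.2],[0.31,-0.53,0.5],[0.31,-0.53,0.8],[0.31,-0.53,0.9],[0.31,-0.53,0.9]],"yaw":[-0.28,-0.55,-0.55,-0.55,-0.55]}' 0; python3 meas.py wrist 2 apple; python3 to.py 473 -171 98 76.5
```

```text
time_s: 2.9
tcp_pos: [472.9, -170.2, 190.4]
tcp_rot: [3.141, -0.002, 2.905]
force: [-0.1, -0.9, -0.1]
opening: 85.1
grip_force: 0.0
wrist apple 0.84 [244. 190.] [ 469.6 -173.3]
wrist apple 0.78 [112.  31.] [ 341.  -232.6]
wrist apple 0.72 [387.  94.] [423.8 -59. ]
units [ 0.016 -0.005  1.182] yaw units -0.0 cur 76.5 force [0.1 0.5 0.2]
```

View pics/wrist2.png

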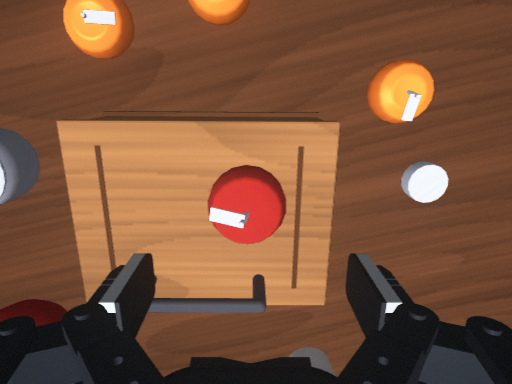

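The apple is centred at (247,204), between the fingers horizontally (about 250). The box edges line up with the image axes, so the yaw is right.

```bash
python3 - <<'E'
from h import *
cal=get_calibration("wrist");m=cut_out("wrist","apple")
for d in m[:4]:
    (x,y),rad=cv2.minEnclosingCircle(np.argwhere(d["pixels"])[:,::-1].astype(np.float32)); print(d["p"],x,y,rad,onz(cal,(x,y),117))
print(onz(cal,(247,204),117))
a,b=onz(cal,(58,122),90)[:2],onz(cal,(338,122),90)[:2];v=b-a;print((a+b)/2,np.linalg.norm(v),np.degrees(np.arctan2(v[1],v[0])))
a,b=[onz(cal,p,125)[:2] for p in((150,306),(266,306))];print(a,b)
for z in (117,):print(np.linalg.inv(cal["T"])[:3])
E
```

```text
0.87 400.93939208984375 91.63636016845703 34.248958587646484 [423.4201566  -60.74329405 117.        ]
0.64 246.9326171875 204.2127685546875 39.78302764892578 [ 473.9106131  -172.63358995  117.        ]
0.64 219.0 1.5 30.03757667541504 [ 348.24079913 -158.97826578  117.        ]
0.5 198.21975708007812 200.80996704101562 162.21185302734375 [ 463.60180748 -205.01787863  117.        ]
[ 473.76849138 -172.55079645  117.        ]
[ 413.30490081 -194.89075521] 203.52401017767315 76.55945206262214
[ 532.68371667 -261.22519018] [ 552.73598844 -176.99639335]
[[ 2.32561440e-01  9.72580776e-01 -1.34526271e-03  5.57001626e+01]
 [-9.26974497e-01  2.21237141e-01 -3.02939614e-01  5.05374674e+02]
 [-2.94335623e-01  7.16990971e-02  9.53008804e-01 -1.90855430e+02]]
```

```bash
python3 -m inch '{"slide":[[0.02,-0.01,0.3],[0.02,-0.01,0.6],[0.02,-0.01,0.9],[0.02,-0.01,0.95],[0.02,-0.01,0.95]],"yaw":[0,0,0,0,0]}' 0 && python3 -m inch '{"slide":[[0,0,0.1],[0,0,0.2],[0,0,0.24],[0,0,0.24]],"yaw":[0,0,0,0]}' 0
```

```text
time_s: 3.55
tcp_pos: [471.9, -171.1, 115.8]
tcp_rot: [-3.142, 0.0, 2.906]
force: [-0.2, -0.3, 0.0]
opening: 85.1
grip_force: 0.0
time_s: 3.95
tcp_pos: [471.2, -170.9, 95.6]
tcp_rot: [3.141, -0.001, 2.906]
force: [0.9, 0.3, -0.8]
opening: 85.4
grip_force: 0.0
```

```bash
python3 to.py 473 -172 95 76.5; python3 -m inch '{"slide":[[0,0,0],[0,0,0],[0,0,0],[0,0,0],[0,0,0],[0,0,0]],"yaw":[0,0,0,0,0,0]}' 0.5 30; python3 -m inch '{"slide":[[0,0,0],[0,0,0],[0,0,0],[0,0,0],[0,0,0],[0,0,0]],"yaw":[0,0,0,0,0,0]}' 1 30
```

```text
units [-0.025 -0.009  0.008] yaw units -0.0 cur 76.5 force [ 0.9  0.3 -0.8]
time_s: 4.55
tcp_pos: [471.9, -171.3, 96.7]
tcp_rot: [-3.141, 0.001, 2.906]
force: [0.5, 1.6, 4.8]
opening: 52.2
grip_force: 32.0
time_s: 5.15
tcp_pos: [471.9, -171.3, 96.7]
tcp_rot: [-3.141, 0.001, 2.906]
force: [-0.5, 0.1, 4.0]
opening: 52.3
grip_force: 32.0
```

```bash
python3 -m inch '{"slide":[[0,0,-0.1],[0,0,-0.3],[0,0,-0.6],[0,0,-0.9],[0,0,-1],[0,0,-1]],"yaw":[0,0,0,0,0,0]}' 1 30; python3 -m inch '{"slide":[[0,0.3,-0.2],[0,0.6,-0.4],[0,0.9,-0.5],[0,1,-0.5]],"yaw":[0,0,0,0]}'; python3 to.py 530 190 200 76.5
```

```text
time_s: 5.75
tcp_pos: [471.9, -171.3, 177.0]
tcp_rot: [-3.141, 0.002, 2.906]
force: [-0.1, 0.6, -1.8]
opening: 51.9
grip_force: 31.8
time_s: 6.15
tcp_pos: [490.3, -91.7, 215.6]
tcp_rot: [3.141, -0.0, 2.908]
force: [0.1, -0.3, -1.1]
opening: 52.2
grip_force: 32.0
units [0.332 3.54  0.197] yaw units 0.004 cur 76.6 force [ 0.1 -0.3 -1.1]
```

```bash
python3 -m inch '{"slide":[[0,0.4,0],[0,0.8,0],[0,1,0]],"yaw":[0,0,0]}';python3 -m inch '{"slide":[[0.1,0.4,0],[-0.2,0.8,0],[-0.3,1,0],[-0.3,1,0]],"yaw":[0,0,0,0]}';python3 -m inch '{"slide":[[0,0.3,0],[0,0.5,0],[0,0.5,0],[0,0.5,0]],"yaw":[0,0,0,0]}'; python3 meas.py wrist 3 coaster_top
```

```text
time_s: 6.45
tcp_pos: [508.0, -13.8, 213.8]
tcp_rot: [3.141, -0.004, 2.907]
force: [0.6, -0.9, -1.1]
opening: 52.1
grip_force: 32.0
time_s: 6.85
tcp_pos: [550.8, 57.8, 213.9]
tcp_rot: [-3.141, -0.003, 2.908]
force: [0.4, -0.3, -1.0]
opening: 52.1
grip_force: 32.1
time_s: 7.25
tcp_pos: [559.7, 95.2, 215.4]
tcp_rot: [-3.141, -0.001, 2.906]
force: [-0.3, -0.0, -1.5]
opening: 52.2
grip_force: 32.1
wrist coaster_top 0.66 [361. 134.] [556.3 215.4]
```

View pics/wrist3.png

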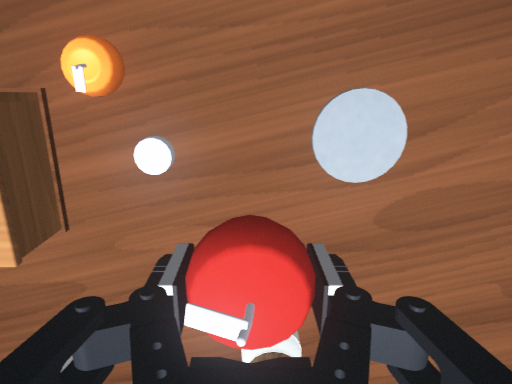

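The coaster is centred at (360,135), clear of the tealight (153,156). The apple is upright between the pads, and the candle jar shows at (270,345). I check the neighbours' clearance before lowering.

```bash
python3 - <<'E'
from h import *
for c in("side","scene"):
    cal=get_calibration(c);snapshot(c)
    for q in("candle_jar","apple_middle","matchbox"):
        for d in place_of(c,q)[:2]: print(c,q,round(d["p"],2),np.round(d["pixel"]),np.round(onz(cal,d["pixel"],0))[:2])
cal=get_calibration("wrist");d=cut_out("wrist","coaster")[0]
print(d["p"],[onz(cal,cv2.fitEllipse(np.argwhere(d["pixels"])[:,::-1].astype(np.float32))[0],8)])
E
python3 to.py 556 215 215 76.5
```

```text
side candle_jar 0.87 [310. 180.] [783.  77.]
side apple_middle 0.69 [222. 142.] [624. 451.]
side apple_middle 0.16 [234. 183.] [541. 204.]
side matchbox 0.62 [168. 154.] [411. 484.]
scene candle_jar 0.57 [216. 281.] [785.  76.]
scene apple_middle 0.58 [370. 300.] [618. 428.]
0.64 [array([557.24221989, 214.85913719,   8.        ])]
units [0.4   1.44  0.014] yaw units -0.0 cur 76.5 force [ 0.1 -0.6 -0.9]
```

```bash
python3 -m inch '{"slide":[[0.2,0.4,0.2],[0.4,0.8,0.5],[0.4,1,0.8],[0.4,1,1],[0.4,1,1]],"yaw":[0,0,0,0,0]}';python3 -m inch '{"slide":[[0,0.3,0.3],[0,0.44,0.6],[0,0.44,0.9],[0,0.44,1],[0,0.44,1]],"yaw":[0,0,0,0,0]}'; python3 meas.py wrist 4 coaster_top;  python3 to.py 556.5 215 16 76.5
```

```text
time_s: 8.3
tcp_pos: [545.9, 180.5, 133.3]
tcp_rot: [-3.139, -0.005, 2.907]
force: [0.3, -1.0, -1.6]
opening: 52.1
grip_force: 32.2
time_s: 8.8
tcp_pos: [555.8, 214.2, 55.8]
tcp_rot: [-3.141, -0.001, 2.905]
force: [-0.5, -0.4, -0.5]
opening: 52.3
grip_force: 32.2
wrist coaster_top 0.82 [250. 224.] [559.  214.1]
units [0.012 0.001 0.522] yaw units -0.002 cur 76.4 force [-0.1 -0.  -0.9]
```

```bash
python3 -m inch '{"slide":[[-0.02,0,0.15],[-0.02,0,0.3],[-0.02,0,0.4],[-0.02,0,0.44],[-0.02,0,0.47],[-0.02,0,0.49],[-0.02,0,0.5],[-0.02,0,0.5]],"yaw":[0,0,0,0,0,0,0,0]}'
```

```text
time_s: 9.7
tcp_pos: [557.7, 214.8, 16.3]
tcp_rot: [3.141, 0.0, 2.906]
force: [0.5, -0.5, -2.1]
opening: 52.1
grip_force: 32.2
```

```bash
python3 -m inch '{"slide":[[0,0,0.01],[0,0,0.02],[0,0,0.02],[0,0,0.02]],"yaw":[0,0,0,0]}'
```

```text
time_s: 10.1
tcp_pos: [557.8, 214.8, 14.8]
tcp_rot: [3.141, 0.001, 2.906]
force: [-1.5, 0.9, -0.0]
opening: 52.3
grip_force: 32.3
```

```bash
python3 -m inch '{"slide":[[0,0,0.01],[0,0,0.015],[0,0,0.015]],"yaw":[0,0,0]}'
```

```text
time_s: 10.4
tcp_pos: [557.9, 214.8, 14.7]
tcp_rot: [-3.141, 0.0, 2.906]
force: [-4.3, -1.5, 8.2]
opening: 52.4
grip_force: 33.0
```

Contact: 8 N upward on the tool. I open slowly.

```bash
python3 -m inch '{"slide":[[0,0,-0.01],[0,0,-0.01],[0,0,-0.01],[0,0,-0.01],[0,0,-0.01]],"yaw":[0,0,0,0,0]}' 0.3; python3 -m inch '{"slide":[[0,0,0],[0,0,0],[0,0,0],[0,0,0]],"yaw":[0,0,0,0]}' 0;  python3 -m inch '{"slide":[[0,0,-0.2],[0,0,-0.5],[0,0,-0.8],[0,0,-1],[0,0,-1]],"yaw":[0,0,0,0,0]}'; python3 -m inch '{"slide":[[0,0,-0.5],[0,0,-1],[0,0,-1],[0,0,-1]],"yaw":[0,0,0,0]}'; python3 meas.py wrist,side 5 coaster_top,apple
```

```text
time_s: 10.9
tcp_pos: [557.4, 214.7, 13.9]
tcp_rot: [-3.141, -0.0, 2.906]
force: [0.2, 0.2, 0.8]
opening: 59.7
grip_force: 0.0
time_s: 11.3
tcp_pos: [557.6, 214.7, 14.1]
tcp_rot: [3.142, 0.0, 2.906]
force: [-0.5, 0.4, -0.9]
opening: 85.2
grip_force: 0.0
time_s: 11.8
tcp_pos: [559.7, 215.2, 97.8]
tcp_rot: [3.139, 0.006, 2.906]
force: [0.5, 0.2, 0.6]
opening: 85.4
grip_force: 0.0
time_s: 12.2
tcp_pos: [557.7, 214.7, 174.4]
tcp_rot: [3.141, 0.001, 2.906]
force: [0.1, -0.2, -0.7]
opening: 85.5
grip_force: 0.0
wrist apple 0.93 [249. 173.] [538.1 219. ]
wrist coaster_top 0.27 [172. 363.] [759.4  73.6]
side apple 0.89 [248. 304.] [ 281.2 -320.4]
side apple 0.62 [229. 279.] [ 278.5 -224.7]
side apple 0.62 [241. 235.] [ 390.3 -100.9]
side coaster_top 0.78 [238. 185.] [542.2 181. ]
```

View pics/wrist5.png

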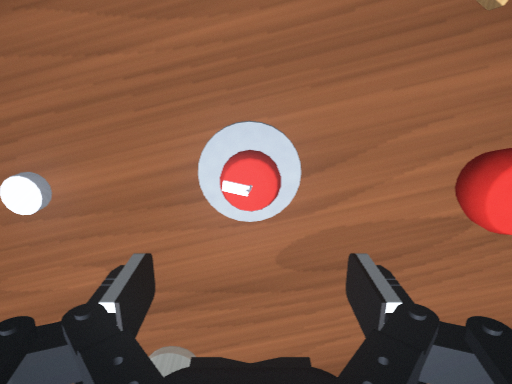

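The apple stands upright on the coaster (disc centred at (250,172), apple at (250,181), the shift being parallax). Now on to the handle.

```bash
python3 -m inch '{"slide":[[0,-0.4,-0.4],[0,-0.8,-0.6],[0,-1,-0.6],[0,-1,-0.6]],"yaw":[0.28,0.56,0.84,1]}' 0; python3 to.py 538 -221 200 -13.5; python3 -m inch '{"slide":[[0.4,-0.4,0],[0.7,-0.8,0],[0.7,-1,0],[0.7,-1,0]],"yaw":[0.28,0.56,0.84,1]}' 0; python3 to.py 538 -221 200 -13.5
```

```text
time_s: 12.9
tcp_pos: [538.8, 135.2, 222.3]
tcp_rot: [-3.142, 0.0, 2.375]
force: [-0.7, 0.0, 0.7]
opening: 85.4
grip_force: 0.0
units [-3.08  -3.215  0.28 ] yaw units 1.987 cur 46.1 force [-0.7  0.   0.7]
time_s: 13.3
tcp_pos: [441.4, 116.9, 221.2]
tcp_rot: [-3.14, -0.0, 1.854]
force: [-0.1, 0.0, 0.2]
opening: 85.4
grip_force: 0.0
units [-4.394 -0.019  0.265] yaw units 0.991 cur 16.2 force [-0.1  0.   0.2]
```

```bash
python3 -m inch '{"slide":[[-0.5,0,0],[-1,0,0],[-1,0,0],[-1,0,0]],"yaw":[0.28,0.56,0.84,0.99]}' 0; python3 to.py 538 -221 200 -13.5; python3 -m inch '{"slide":[[-0.5,0.4,0],[-1,0.8,0],[-1,0.8,0]],"yaw":[0,0,0]}' 0;python3 -m inch '{"slide":[[-0.5,0.3,0],[-1,0.5,0],[-1,0.7,0],[-1,0.7,0]],"yaw":[0,0,0,0]}' 0; python3 to.py 538 -221 200 -13.5
```

```text
time_s: 13.7
tcp_pos: [465.9, 39.6, 221.5]
tcp_rot: [-3.14, 0.0, 1.334]
force: [-0.6, 0.1, 0.0]
opening: 85.3
grip_force: 0.0
units [-2.955  1.642  0.267] yaw units -0.003 cur -13.6 force [-0.6  0.1  0. ]
time_s: 14.0
tcp_pos: [511.3, -55.7, 221.8]
tcp_rot: [3.141, 0.001, 1.336]
force: [-0.4, -0.9, 0.1]
opening: 85.4
grip_force: 0.0
time_s: 14.4
tcp_pos: [546.6, -143.3, 221.4]
tcp_rot: [-3.141, -0.001, 1.339]
force: [-0.2, 0.2, -0.1]
opening: 85.0
grip_force: 0.0
units [-0.97   0.119  0.267] yaw units 0.007 cur -13.3 force [-0.2  0.2 -0.1]
```

```bash
python3 -m inch '{"slide":[[-0.4,0.1,0],[-0.8,0.12,0.1],[-0.97,0.12,0.1],[-0.97,0.12,0.1],[-0.97,0.12,0.1]],"yaw":[0,0,0,0,0]}' 0; python3 meas.py wrist,side 6 lid_handle,lid_hinge
```

```text
time_s: 14.9
tcp_pos: [537.8, -219.0, 214.2]
tcp_rot: [-3.141, -0.001, 1.341]
force: [0.5, 0.5, 1.2]
opening: 85.7
grip_force: 0.0
wrist lid_hinge 0.62 [102. 189.] [ 410.4 -195.7]
wrist lid_handle 0.84 [250. 203.] [ 537.4 -222.7]
side lid_hinge 0.85 [262. 252.] [ 412.1 -182.9]
side lid_hinge 0.45 [170. 152.] [384.  390.4]
side lid_handle 0.91 [308. 232.] [ 543.7 -219.3]
```

View pics/wrist6.png

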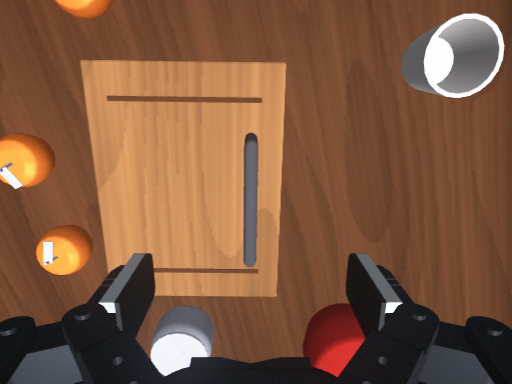

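The bar runs vertically from (251,135) to (250,265), exactly midway between the fingers. The yaw is right, so I descend and grip.

```bash
python3 -m inch '{"slide":[[-0.02,0,0.4],[-0.02,0,0.8],[-0.02,0,1],[-0.02,0,1]],"yaw":[0,0,0,0]}' 0; python3 -m inch '{"slide":[[0,0,0.1],[0,0,0.2],[0,0,0.28],[0,0,0.28]],"yaw":[0,0,0,0]}' 0; python3 to.py 538 -221 112 -13.5;  python3 -m inch '{"slide":[[0,0,0],[0,0,0],[0,0,0],[0,0,0],[0,0,0],[0,0,0],[0,0,0],[0,0,0],[0,0,0],[0,0,0]],"yaw":[0,0,0,0,0,0,0,0,0,0]}' 1 40; python3 to.py 538 -221 112 -13.5
```

```text
time_s: 15.6
tcp_pos: [535.9, -220.5, 131.3]
tcp_rot: [-3.136, -0.002, 1.341]
force: [0.4, 0.1, 0.0]
opening: 85.2
grip_force: 0.0
time_s: 16.0
tcp_pos: [537.1, -221.5, 111.0]
tcp_rot: [-3.14, -0.0, 1.34]
force: [0.7, -0.1, -0.1]
opening: 85.3
grip_force: 0.0
units [ 0.009  0.01  -0.013] yaw units 0.01 cur -13.2 force [ 0.7 -0.1 -0.1]
time_s: 17.0
tcp_pos: [537.2, -221.7, 111.9]
tcp_rot: [-3.141, -0.0, 1.34]
force: [-5.2, 0.9, 5.2]
opening: 8.3
grip_force: 39.2
units [ 0.011  0.008 -0.001] yaw units 0.01 cur -13.2 force [-5.2  0.9  5.2]
```

```bash
python3 -m inch '{"slide":[[0,-0.01,-0.03],[0,-0.03,-0.07],[0,-0.04,-0.1],[0,-0.055,-0.135],[0,-0.07,-0.17],[0,-0.09,-0.2],[0,-0.105,-0.235],[0,-0.12,-0.265],[0,-0.16,-0.33],[0,-0.2,-0.39],[0,-0.2,-0.39]],"yaw":[0,0,0,0,0,0,0,0,0,0,0]}' 1 40; python3 meas.py side 7 lid_handle
```

```text
time_s: 18.1
tcp_pos: [521.9, -218.0, 143.9]
tcp_rot: [3.141, 0.0, 1.34]
force: [3.5, -0.5, -1.5]
opening: 8.2
grip_force: 39.4
side lid_handle 0.9 [300. 227.] [ 536.8 -193.3]
```

```bash
python3 -m inch '{"slide":[[0,-0.045,-0.06],[0,-0.09,-0.12],[0,-0.135,-0.175],[0,-0.185,-0.225],[0,-0.24,-0.275],[0,-0.295,-0.325],[0,-0.35,-0.37],[0,-0.41,-0.415],[0,-0.47,-0.455],[0,-0.535,-0.5],[0,-0.6,-0.535],[0,-0.66,-0.565]],"yaw":[0,0,0,0,0,0,0,0,0,0,0,0]}' 1 40; python3 -m inch '{"slide":[[0,0,0],[0,0,0],[0,0,0]],"yaw":[0,0,0]}'; python3 meas.py side,scene 8 lid_handle; python3 to.py 538 -221 112 -13.5
```

```text
time_s: 19.4
tcp_pos: [472.6, -205.9, 190.6]
tcp_rot: [3.135, -0.001, 1.34]
force: [7.7, 5.2, 5.3]
opening: 8.4
grip_force: 39.0
time_s: 19.7
tcp_pos: [472.6, -205.9, 190.6]
tcp_rot: [3.136, -0.001, 1.34]
force: [6.9, 5.0, 5.9]
opening: 8.5
grip_force: 39.6
side lid_handle 0.72 [286. 222.] [ 512.6 -155. ]
scene lid_handle 0.77 [203. 136.] [ 367.3 -319.9]
scene lid_handle 0.18 [306. 252.] [678.3 273.1]
units [0.002 0.833 0.988] yaw units 0.01 cur -13.2 force [6.2 5.2 5.7]
```

```bash
python3 - <<'E'
import cv2,numpy as np
a=cv2.imread("pics/side8.png")[120:330,200:380];b=cv2.imread("pics/scene8.png")[100:310,150:340]
cv2.imwrite("pics/both8.png",np.hstack([cv2.resize(x,(400,450),interpolation=cv2.INTER_CUBIC) for x in(a,b)]))
E
```

```text
(no output)
```

View pics/both8.png

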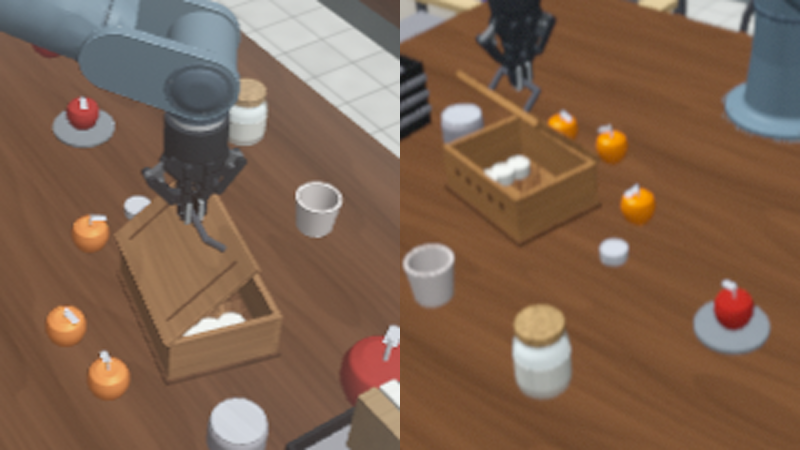

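Both views show the lid half open with the bar in the fingers, the apple upright on the coaster and the other things in place. The TCP is about 3 mm off the ideal 45° point, so I trim it.

```bash
python3 -m inch '{"slide":[[0,-0.01,0.01],[0,-0.02,0.02],[0,-0.03,0.025],[0,-0.03,0.025],[0,-0.03,0.025]],"yaw":[0,0,0,0,0]}'; python3 - <<'E'
from h import *
P=[]
for c in("side","scene"):
    cal=get_calibration(c);snapshot(c)
    d=place_of(c,"lid_handle")[0];print(c,d["p"],d["pixel"]);P.append(ray(cal,d["pixel"]))
A=sum(np.eye(3)-np.outer(d,d)/(d@d) for o,d in P);b=sum((np.eye(3)-np.outer(d,d)/(d@d))@o for o,d in P)
p=np.linalg.solve(A,b);u=np.array([np.cos(np.radians(-13.4)),np.sin(np.radians(-13.4))])
h=np.array([413,-191]);tcp=sensors.get_obs()["tcp_pos"]
for q in(p,tcp+[0,0,13]): print(np.round(q),np.degrees(np.arctan2(q[2]-80,(q[:2]-h)@u)-np.arctan2(45,127)))
E
```

```text
time_s: 20.4
tcp_pos: [472.3, -205.8, 190.8]
tcp_rot: [3.13, -0.001, 1.34]
force: [11.8, 6.3, 11.5]
opening: 7.9
grip_force: 40.1
side 0.65 [284.3, 219.4]
scene 0.59 [206.6, 138.8]
[ 473. -202.  197.] 42.7890981550974
[ 472. -206.  204.] 44.21309957052936
```

```bash
python3 -m inch '{"slide":[[0,-0.005,-0.01],[0,-0.01,-0.02],[0,-0.015,-0.035],[0,-0.015,-0.035],[0,-0.015,-0.035],[0,-0.015,-0.035]],"yaw":[0,0,0,0,0,0]}'; python3 - <<'E'
from h import *
a=[]
for k in range(4):
  for c in("side","scene"): snapshot(c)
  P=[]
  for c in("side","scene"):
    d=place_of(c,"lid_handle")[0];P.append(ray(get_calibration(c),d["pixel"]))
  M=[np.eye(3)-np.outer(d,d)/(d@d) for o,d in P]
  a.append(np.linalg.solve(sum(M),sum(m@o for m,(o,d) in zip(M,P))))
u=np.array([np.cos(np.radians(-13.4)),np.sin(np.radians(-13.4))]);o=sensors.get_obs()
for q in(np.mean(a,0),o["tcp_pos"]+[0,0,13]): print(np.round(q),np.degrees(np.arctan2(q[2]-80,(q[:2]-[413,-191])@u)-np.arctan2(45,127)))
print(o["force"],o["moment"],o["time_s"])
E
```

```text
time_s: 21.2
tcp_pos: [469.8, -205.2, 192.1]
tcp_rot: [3.134, -0.001, 1.34]
force: [7.7, 5.5, 7.8]
opening: 8.6
grip_force: 39.7
[ 470. -205.  204.] 45.17082349547696
[ 470. -205.  205.] 45.42201675694334
[7.82241334 5.17680116 6.84221522] [ 0.84014421 -1.54974994 -0.07395792] 22.0
```

The cameras and the arm pose both put the lid at about 45°, held with small forces. I hand in.

```bash
python3 -c "
from cell import r; print(r.job_done())"
```

```text
the job is handed in; nothing more can be done
None
```

I handed the job in at about 22 s: the apple stands upright on the coaster (32 N grip, set down softly), and the arm is still holding the lid at about 45°. No other ornament was touched.

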